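# Hang the guard gate on its two pintles and swing it shut

## Robot

A 6-joint arm with a two-finger parallel gripper is mounted at the origin on the work surface. World frame = base frame: x ahead of the robot, y to its left, z up, the work surface at z = 0. Lengths are in m, angles in rad, forces in N, time in s.
With the tool pointing down it reaches from about 0.275 to 0.75 m from the base axis. Payload 10.2 kg.
Tool frame: the origin (TCP) lies between the finger pads; the fingertips stand 14 mm ahead of it and the grasp point (between the pads) lies 5 mm behind it; x points along the fingers, z is the direction in which the jaws open and shut, and the axes are right-handed (so a half turn about x gives the same grasp; the last joint's range is limited). The gripper opens to 85 mm and grips with 20 to 120 N. Pads are 22 mm wide; open, the fingers measure 114 mm over their backs; the gripper's body (76 mm by 85 mm) begins 54 mm behind the grasp point. The pads swing forward as they close: fully open they stand 13 mm farther back than shut.
Start: joints at [-1.548, 0.313, 1.498, -0, 1.331, -0.223], TCP at [0.128, -0.509, 0.218] pointing down, gripper open.
Joint ranges: [-2.94, 2.94], [-0.97, 2.17], [0.19, 2.56], [-1.23, 4.37], [0.02, 3.11], [-2.88, 2.88]. Speed limits (rad/s): [2.39, 2.39, 3.01, 3.14, 3.14, 3.14].

## Interface

Orientations are given as a rotation vector (axis times angle).
In Python, from station import manip gives the robot as it stands. Calls block until the motion is done:
- manip.move_pose(position, orientation): joint-space move of the TCP to a pose.
- manip.servo_line(position, rot=None, max_speed=0.15): straight line of the TCP; rot=None keeps the orientation; max_speed is the mean speed in m/s.
- manip.move_j(angles): joint-space move.
- manip.grip(opening, squeeze=None): opening from 0.0 (shut) to 1.0 (fully open); squeeze is the grip in N (None keeps the last); returns when the fingers have stopped.
- manip.hold(seconds).
- manip.ik(position, orientation): joint angles nearest the present ones, or None.
- manip.read_camera(name): name is "scene" or "top" or "wrist"; returns the picture (384x512x3 uint8, red, green, blue); there is no depth.
- manip.camera_model(name): a dict with "K" (3x3 intrinsics, pixels), "distortion" ([k1, k2, p1, p2, k3] as OpenCV has them; the pictures are not rectified), "xyz" and "orientation" of the camera in the world. Camera axes: x right, y up, looking along -z (the intrinsics and any distortion apply to the point x, -y, -z); pixel columns grow to the right and rows downward; lengths in m; the calibration is good to about 2 mm. A picture is of the moment at which its call begins: read the wrist's pose just before it. camera_model takes no time and is no camera call; for the wrist camera it gives the pose at the moment of the call.
A pose or a line that the arm cannot do raises manip.Unreachable and nothing moves.
- manip.sign_off(): hands the job in, once; it reports no verdict.
Readings, each from a call of its own:
- manip.get_t(): time.
- manip.get_joint_pos(): joint angles.
- manip.get_qvel(): joint speeds.
- manip.get_effort(): joint torques, N m.
- manip.get_position(): TCP position.
- manip.get_ee_rot(): TCP orientation.
- manip.get_wrist_force(): force on the tool from outside, world axes, zero at the start.
- manip.get_wrist_torque(): the same for the moment, N m.
- manip.get_width(): opening from 0.0 (shut) to 1.0 (fully open).
Only numpy, scipy, OpenCV 4.12 (cv2) and the standard library are available. Lean on these libraries where they do the work, as an engineer would, in place of code of your own. Each camera call takes 0.05 s, during which the arm holds its last target. There are 200 camera calls.

## Task

Take the steel barred guard gate out of its wooden stand and hang it, standing well open (about square to the front of the grey test cell), by lowering its two knuckles over the cell's two upright pins at the same time until both rest fully home on their shoulders; feel for the pins gently, never forcing or dropping the gate on them. Then swing the hung gate shut against the rubber stop pad and leave it there, without disturbing the other things on the bench.

Things in the scene. Friction and masses are not known exactly. Their poses are not given: they have to be found in the camera images.
- gate: Loose barred steel gate, 0.3 to 0.6 kg. Origin: on its hinge axis at the underside of the lower knuckle. z: hinge axis, up. The gate reaches from the axis along its own -y to 190 mm; x is normal to its face. Top rail 14 mm thick, z = 100 to 125 mm, y = -14 to -190 mm: grip it from above. Bottom rail 10 mm thick, z = -30 to -12 mm. Centre of mass near y = -95, z = 50 mm.
- gate_grip (a point): A point in the middle of the gate's top rail, 70 mm from the hinge axis (gate frame y = -70 mm, z = 112.5 mm). The rail is 14 mm thick and 25 mm tall here; below it are upright bars 6 mm thick.
- gate_free (a point): End of the gate's top rail at its free edge, 190 mm from the hinge axis, mid-height of the rail.
- knuckle_top (a point): On the gate's hinge axis, underside of the upper of its two knuckles, 75 mm above the lower one's. Knuckles are tubes around the axis: bore 16.6 mm, outside 29 mm, 18 mm tall. With their play on the pins the hung gate sags about 0.04 rad, which is right.
- cell: Fixed grey steel test cell, 230 mm deep, 250 mm wide, walls 115 mm high, open on top and in front, an alternator inside. Origin: on the bench, centre of its front edge; x points into the cell, y to its left, z up. Shut, the gate's axes are parallel to the cell's; opening turns it clockwise seen from above: 90 degrees open is gate yaw = cell yaw - 90 degrees; it can open to 150.
- hinge_mid (a point): Fixed on the cell (its x = -20, y = 100, z = 45 mm), at lower shoulder height: the gate's origin comes to this height when home. The true pin axis, both pins alike, lies anywhere up to 9 mm from here along the cell's y (bar bolted in sideways slots) and exactly at this x; where is not measured: feel or see it. Once found it stays, the bar does not slide. Keep gate-to-cell contact under 40 N.
- upper_shoulder (a point): Fixed on the cell, 75 mm above hinge_mid: height of the upper shoulder. Two upright pins, one above the other, rise from the shoulders: 14 mm diameter, 24 mm tall, last 2 mm tapered to 12.4 mm. Each is on a 6 mm thick arm from a bar 25 mm behind (+x). Come in level with the lower knuckle between the arms (gate origin 24 to 50 mm above hinge_mid), then go down.
- stop_pad (a point): Fixed on the cell: centre of the face of the upright rubber stop pad at the cell's front right (cell frame x = -13, y = -90, z = 66 mm; 48 mm wide, 100 mm tall) that the free end of the shut gate rests against.
- stand: Fixed wooden stand, foot 160 x 90 mm, 12 mm thick, two rails 40 mm high over the bench, slot between them 14 mm wide, 120 mm long along its x. Origin: on the bench, centre of the foot. The gate stands upright in the slot on the foot (gate origin 42 mm above the bench), hinge edge to the stand's +x.
- alternator: Bystander: alternator standing in the cell, 116 mm diameter, 120 mm high, origin at its underside.
- pulley: Bystander: steel pulley, 60 mm diameter, 22 mm high, lying right of the cell.
- screwdriver: Bystander: screwdriver lying beside the stand.
- grease_jar: Bystander: white jar, 64 mm diameter, 70 mm high, behind the stand.
- starter: Bystander: starter motor, 180 mm long, 95 mm high, at the right of the bench.
- wrench: Bystander: wrench lying at the right of the bench.
- core: Bystander: used alternator, 108 mm diameter, 112 mm high, at the left of the bench.

How it is judged:
By the outcome, as a careful person would: the job done as asked, in the order asked, and still so for the second after the job is handed in, with the robot touching nothing.
It also fails if it takes over 72 s, if anything falls off the work surface, if the arm or the gripper's body presses on something with over 40 N, if the wrist force passes 120 N, or if a joint passes its speed limit or range.

## Working session

There is one attempt and no reset: what is moved stays moved. The work goes in short steps, each a Python script; the robot and the scene stay as the last script left them, time stands still between calls to the robot, and variables do not carry over. Pictures are saved under pics/ and viewed, about 8 in all and at most 12, crops included, and the job is handed in when it is done.

```bash
ls; mkdir -p pics; python3 - <<'E'
from station import manip
import cv2
for n in ["scene","top"]:
    im=manip.read_camera(n); cv2.imwrite(f"pics/{n}0.png",im[:,:,::-1])
    m=manip.camera_model(n); print(n,m)
print(manip.get_t(),manip.get_position(),manip.get_ee_rot())
E
```

```text
pics
scene {'K': array([[366.39044325,   0.        , 256.90512085],
       [  0.        , 366.39044325, 195.53249173],
       [  0.        ,   0.        ,   1.        ]]), 'distortion': array([-0.0308229,  0.       ,  0.       ,  0.       ,  0.       ]), 'xyz': array([ 1.14431753, -0.25492143,  0.98311065]), 'orientation': array([0.57000457, 0.35720546, 1.05726214])}
top {'K': array([[386.8198342 ,   0.        , 253.89276909],
       [  0.        , 386.8198342 , 187.51687118],
       [  0.        ,   0.        ,   1.        ]]), 'distortion': array([-0.07416044,  0.        ,  0.        ,  0.        ,  0.        ]), 'xyz': array([0.43173449, 0.02233886, 1.12745987]), 'orientation': array([ 0.09004832, -0.09876117, -1.55659565])}
0.1 [ 0.12773483 -0.50898531  0.21780731] [ 1.02706748  1.31623267 -1.02563431]
```

View pics/scene0.png

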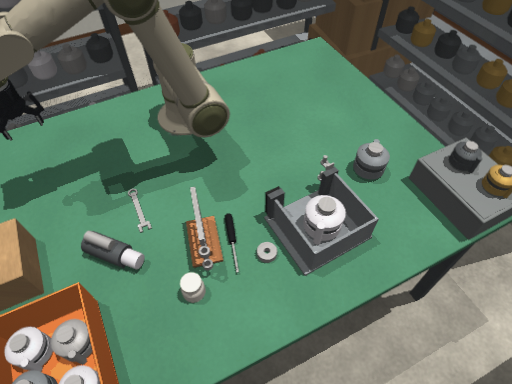

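View pics/top0.png

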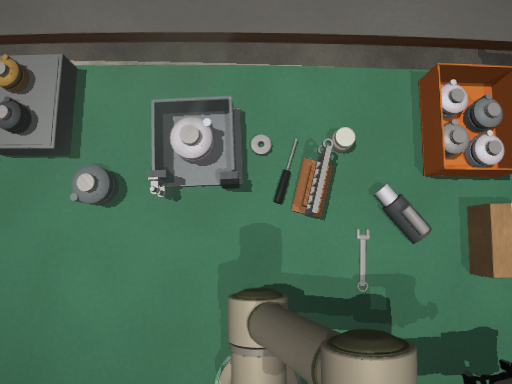

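The scene view shows the gate standing in the stand at about (200,230), with its knuckles at (207,258). In the top view the rail runs (312,213)→(328,143). The cell is at (152–240, 97–188) with the pins near (157,183). I'll zoom in on both.

```bash
cat > h.py <<'E'
import numpy as np, cv2
from scipy.spatial.transform import Rotation as R
from station import manip
def ray(m,uv):
    p=cv2.undistortPoints(np.array([[uv]],float),m["K"],m["distortion"])[0,0]
    return np.array(m["xyz"]), R.from_rotvec(m["orientation"]).apply([p[0],-p[1],-1.])
def onz(m,uv,z):
    o,d=ray(m,uv); return o+d*(z-o[2])/d[2]
def proj(m,P):
    c=R.from_rotvec(m["orientation"]).inv().apply(np.array(P)-m["xyz"])
    q=cv2.projectPoints(np.array([[c[0],-c[1],-c[2]]]),np.zeros(3),np.zeros(3),m["K"],m["distortion"])[0]
    return q[0,0]
def tri(a,ua,b,ub):
    o1,d1=ray(a,ua);o2,d2=ray(b,ub)
    s=np.linalg.lstsq(np.stack([d1,-d2],1),o2-o1,rcond=None)[0]
    p,q=o1+s[0]*d1,o2+s[1]*d2
    return (p+q)/2,np.linalg.norm(p-q)
def snap(n,name):
    m=manip.camera_model(n); im=manip.read_camera(n)[:,:,::-1].copy()
    cv2.imwrite(f"pics/{name}.png",im); return im,m
def rotdown(yaw):
    "tool x down, tool z (jaw axis) along world direction at angle yaw"
    z=np.array([np.cos(yaw),np.sin(yaw),0]); x=np.array([0,0,-1.])
    return R.from_matrix(np.stack([x,np.cross(z,x),z],1)).as_rotvec()
def ax(yaw): return np.array([np.cos(yaw),np.sin(yaw),0])
E
python3 - <<'E'
import cv2,numpy as np
t=cv2.imread("pics/top0.png");s=cv2.imread("pics/scene0.png")
a=cv2.resize(t[85:200,140:250],None,fx=3.6,fy=3.6,interpolation=cv2.INTER_CUBIC)
b=cv2.resize(t[120:230,260:370],None,fx=3.6,fy=3.6,interpolation=cv2.INTER_CUBIC)
H=max(a.shape[0],b.shape[0])
o=np.zeros((H,800,3),np.uint8);o[:a.shape[0],:396]=a;o[:b.shape[0],400:796]=b
cv2.imwrite("pics/crop1.png",o)
E
```

```text
(no output)
```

View pics/crop1.png

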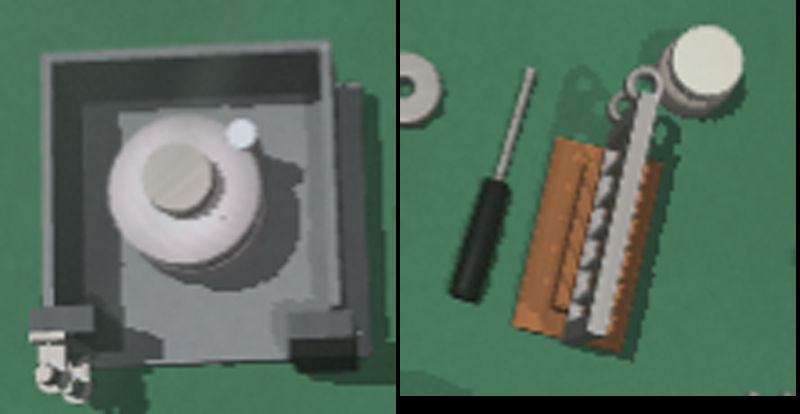

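```bash
python3 - <<'E'
from h import *
m=manip.camera_model("top")
A=lambda x,y:(140+x/3.6,85+y/3.6)
B=lambda x,y:(260+(x-400)/3.6,120+y/3.6)
f=onz(m,B(597,333),.167); r=onz(m,B(651,97),.167); k=onz(m,B(645,83),.135); kl=onz(m,B(621,106),.06)
print("free",f,"rail hinge end",r,np.linalg.norm(r-f),"knuckle",k,kl)
print("gate dir",np.degrees(np.arctan2(*(r-f)[[1,0]])),np.degrees(np.arctan2(*(k-f)[[1,0]])), np.linalg.norm((k-f)[:2]))
for n,p,z in [("BL",(43,55),.115),("BR",(330,42),.115),("FL",(43,308),.115),("FR",(338,305),.115),("pinU",(48,374),.144),("pinL",(75,385),.069)]:
    print(n,onz(m,A(*p),z))
E
```

```text
free [ 0.48723132 -0.13448116  0.167     ] rail hinge end [ 0.6544391  -0.17414193  0.167     ] 0.1718470781748412 knuckle [ 0.67225953 -0.17642522  0.135     ] [ 0.67164684 -0.17222441  0.06      ]
gate dir -13.343650272215417 -12.772517822496429 0.1897228063076058
BL [0.79078152 0.29869027 0.115     ]
BR [0.80285559 0.08092372 0.115     ]
FL [0.59632518 0.28917631 0.115     ]
FR [0.60112852 0.07102327 0.115     ]
pinU [0.54397706 0.27581981 0.144     ]
pinL [0.54431249 0.27391628 0.069     ]
```

Both fixes agree: the pins are near (0.544, 0.2745), cell yaw is about 3°, and the gate's y axis points at about −13°. Next I'll check reachability through the whole job, then take closer wrist views of the pins and the gate.

```bash
python3 - <<'E'
from h import *
print(manip.camera_model("wrist"))
P=np.array([.544,.2745,0]);K=np.array([.672,-.1755,0]);d=np.radians
g=.085
poses=[("pinlook",P+[-.06,0,.33],-87),("grasp",K-g*ax(d(-13))+[0,0,.15],-103),("lift",K-g*ax(d(-13))+[0,0,.26],-103),
 ("hang",P-g*ax(d(3))+[0,0,.26],-87),("home",P-g*ax(d(3))+[0,0,.153],-87)]
for a in (-42,3): 
    y=a+90; poses.append((f"sw{a}",P-g*ax(d(y))+[0,0,.155],a))
for n,p,y in poses:
  for k in (0,180):
    q=manip.ik(p,rotdown(d(y+k))); print(n,k,None if q is None else np.round(q,2))
E
```

```text
{'K': array([[296.9222639 ,   0.        , 258.25765423],
       [  0.        , 296.9222639 , 187.16403289],
       [  0.        ,   0.        ,   1.        ]]), 'distortion': array([-0.06207263,  0.        ,  0.        ,  0.        ,  0.        ]), 'xyz': array([ 0.20344768, -0.4910235 ,  0.37427512]), 'orientation': array([-0.26133367,  0.20464332, -1.31534968])}
pinlook 0 [ 0.31  0.34  1.18 -0.    1.63  1.82]
pinlook 180 [ 0.31  0.34  1.18  0.    1.63 -1.32]
grasp 0 [-0.45  0.55  1.32 -0.    1.27  1.35]
grasp 180 [-0.45  0.55  1.32  0.    1.27 -1.8 ]
lift 0 [-0.45  0.48  1.15 -0.    1.51  1.35]
lift 180 [-0.45  0.48  1.15  0.    1.51 -1.8 ]
hang 0 [ 0.31  0.3   1.4  -0.    1.44  1.83]
hang 180 [ 0.31  0.3   1.4   0.    1.44 -1.31]
home 0 [ 0.31  0.39  1.57 -0.    1.18  1.83]
home 180 [ 0.31  0.39  1.57  0.    1.18 -1.31]
sw-42 0 [ 0.19  0.38  1.57 -0.    1.19  0.92]
sw-42 180 [ 0.19  0.38  1.57 -0.    1.19 -2.22]
sw3 0 [0.13 0.49 1.41 0.   1.24 0.08]
sw3 180 None
```

```bash
cat >> h.py <<'E'
def wristcal():
    m=manip.camera_model("wrist"); T=R.from_rotvec(manip.get_ee_rot()); p=np.array(manip.get_position())
    return m,T.inv().apply(np.array(m["xyz"])-p),T.inv()*R.from_rotvec(m["orientation"])
def wristat(pos,rot):
    m,o,r=wristcal(); T=R.from_rotvec(rot)
    return dict(m,xyz=np.array(pos)+T.apply(o),orientation=(T*r).as_rotvec())
E
python3 - <<'E'
from h import *
P=np.array([.544,.2745,0]);K=np.array([.672,-.1755,0]);d=np.radians
print(wristcal()[1])
for nm,Q,y,dz in (("pin",P,-87,0),("gate",K,-103,-.003)):
  for k in (0,180):
    for back in (.085,.12,.06):
      for z in (.2,.26,.3):
        m=wristat(Q-back*ax(d(y+90))+[0,0,z],rotdown(d(y+k)))
        print(nm,k,back,z,np.round(m["xyz"],3),"upper",proj(m,Q+[0,0,.144]).round(),"lower",proj(m,Q+[0,0,.069]).round())
E
```

```text
[-0.15645038  0.0778449   0.00083025]
pin 0 0.085 0.2 [0.537 0.273 0.356] upper [257.  82.] lower [257.  85.]
pin 0 0.085 0.26 [0.537 0.273 0.416] upper [257.  85.] lower [257.  86.]
pin 0 0.085 0.3 [0.537 0.273 0.456] upper [257.  86.] lower [257.  87.]
pin 0 0.12 0.2 [0.502 0.271 0.356] upper [257.  26.] lower [257.  44.]
pin 0 0.12 0.26 [0.502 0.271 0.416] upper [257.  42.] lower [257.  53.]
pin 0 0.12 0.3 [0.502 0.271 0.456] upper [257.  48.] lower [257.  57.]
pin 0 0.06 0.2 [0.562 0.275 0.356] upper [257. 120.] lower [257. 113.]
pin 0 0.06 0.26 [0.562 0.275 0.416] upper [257. 114.] lower [257. 109.]
pin 0 0.06 0.3 [0.562 0.275 0.456] upper [257. 111.] lower [257. 108.]
pin 180 0.085 0.2 [0.381 0.267 0.356] upper [257. 293.] lower [258. 249.]
pin 180 0.085 0.26 [0.381 0.267 0.416] upper [258. 257.] lower [258. 226.]
pin 180 0.085 0.3 [0.381 0.267 0.456] upper [258. 239.] lower [258. 214.]
pin 180 0.12 0.2 [0.346 0.265 0.356] upper [257. 325.] lower [258. 277.]
pin 180 0.12 0.26 [0.346 0.265 0.416] upper [258. 285.] lower [258. 250.]
pin 180 0.12 0.3 [0.346 0.265 0.456] upper [258
[... 925 characters left out ...]
]
gate 180 0.085 0.2 [ 0.514 -0.138  0.356] upper [257. 293.] lower [258. 249.]
gate 180 0.085 0.26 [ 0.514 -0.138  0.416] upper [258. 257.] lower [258. 226.]
gate 180 0.085 0.3 [ 0.514 -0.138  0.456] upper [258. 239.] lower [258. 214.]
gate 180 0.12 0.2 [ 0.479 -0.13   0.356] upper [257. 325.] lower [258. 277.]
gate 180 0.12 0.26 [ 0.479 -0.13   0.416] upper [258. 285.] lower [258. 250.]
gate 180 0.12 0.3 [ 0.479 -0.13   0.456] upper [258. 265.] lower [258. 236.]
gate 180 0.06 0.2 [ 0.538 -0.144  0.356] upper [257. 268.] lower [257. 229.]
gate 180 0.06 0.26 [ 0.538 -0.144  0.416] upper [257. 235.] lower [258. 208.]
gate 180 0.06 0.3 [ 0.538 -0.144  0.456] upper [258. 219.] lower [258. 197.]
```

```bash
python3 - <<'E'
from h import *
P=np.array([.544,.2745,0]);K=np.array([.672,-.1755,0]);d=np.radians
import json
out=[];ims=[]
for nm,Q,y in (("pin",P,-87),("gate",K,-103)):
    manip.move_pose(Q-.06*ax(d(y+90))+[0,0,.24],rotdown(d(y))); manip.hold(.3)
    im,m=snap("wrist",nm+"1"); out.append({k:np.array(v).tolist() for k,v in m.items()}); ims.append(im[20:320,:]); print(manip.get_t())
json.dump(out,open("wm.json","w"))
o=np.vstack([cv2.resize(i[:250,100:420],None,fx=2.4,fy=2.4,interpolation=cv2.INTER_CUBIC) for i in ims]); print(o.shape)
cv2.imwrite("pics/c2.png",np.hstack([cv2.resize(i[:250,120:400],(400,357),interpolation=cv2.INTER_CUBIC) for i in ims]))
E
```

```text
3.4583
5.4667
(1200, 768, 3)
```

View pics/c2.png

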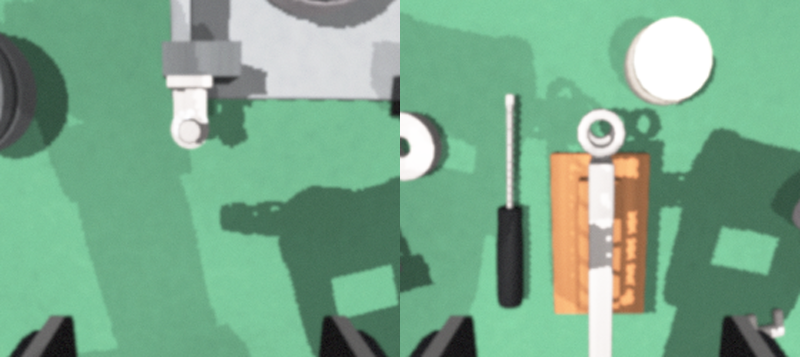

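The left half shows the upper pin at about (252,112) in the full picture, with the cell's front edge to its right. The right half shows the upper knuckle ring at about (261,112) and the rail running down from it. I'll zoom in to read these exactly.

```bash
python3 - <<'E'
import cv2,numpy as np
a=cv2.imread("pics/pin1.png")[85:135,225:285];b=cv2.imread("pics/gate1.png")[85:135,230:290]
z=lambda i:cv2.resize(i,None,fx=6.5,fy=6.5,interpolation=cv2.INTER_NEAREST)
cv2.imwrite("pics/c3.png",np.hstack([z(a),z(b)]))
# rail edges in gate picture
g=cv2.cvtColor(cv2.imread("pics/gate1.png"),cv2.COLOR_BGR2HSV)
for v in (140,150,170,190,210,230,250,270):
    r=np.where((g[v,240:285,1]<40)&(g[v,240:285,2]>110))[0]+240; print(v,r.min(),r.max(),(r.min()+r.max())/2)
p=cv2.imread("pics/pin1.png")
for v in range(20,90,6): 
    row=p[v].astype(int); print(v,[int(x) for x in np.where(np.abs(np.diff(row[200:400].sum(1)))>60)[0]+200])
# front edge of the cell
for u in range(290,400,12):
    col=p[40:140,u].astype(int); print(u,[int(x)+40 for x in np.where(np.abs(np.diff(col.sum(1)))>80)[0]])
E
```

```text
140 252 269 260.5
150 252 269 260.5
170 252 269 260.5
190 253 267 260.0
210 253 268 260.5
230 253 268 260.5
250 252 267 259.5
270 252 267 259.5
20 [239, 251, 252, 253, 279, 280, 281, 305, 306, 307, 394]
26 [239, 251, 252, 253, 279, 280, 281, 313, 314, 389, 390]
32 [239, 251, 252, 253, 279, 280, 281, 326, 327]
38 [239, 252, 253, 278, 279, 280, 341, 361, 368]
44 [239, 252, 253, 278, 279, 280]
50 [288]
56 [288]
62 [288]
68 [303]
74 [235, 236, 267, 268, 269, 304, 305, 306, 394, 395]
80 [235, 236, 266, 267, 268, 304, 305, 306, 393, 394, 395]
86 [239, 240, 241, 263, 264, 265, 392, 393, 394]
290 [64, 65]
302 [67, 85, 88]
314 [87, 88]
326 [87, 88]
338 [87, 88]
350 [88]
362 [88]
374 [88]
386 [88, 89]
398 [72, 73]
```

View pics/c3.png

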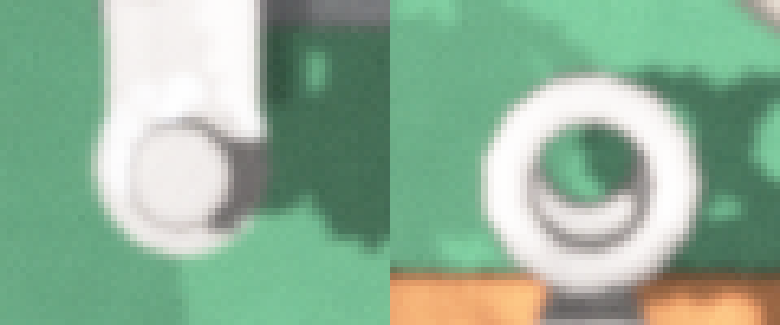

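```bash
python3 - <<'E'
from h import *
import json
mp,mg=[{k:np.array(v) for k,v in m.items()} for m in json.load(open("wm.json"))]
print("pin",onz(mp,(252.2,111.3),.144),"shoulder",onz(mp,(252.3,111.1),.120))
print("knuckle",onz(mg,(260.6,112.5),.135))
a,b=onz(mg,(260.7,145),.167),onz(mg,(259.7,265),.167); print("gate yax",np.degrees(np.arctan2(*(a-b)[[1,0]])),a,b)
a,b=onz(mp,(314,87.6),.003),onz(mp,(386,88.4),.003); print("cell yaw",np.degrees(np.arctan2(*(a-b)[[1,0]]))-90,a,b)
a,b=onz(mp,(239.5,20),.115),onz(mp,(239.5,44),.115); print("wall",np.degrees(np.arctan2(*(a-b)[[1,0]])))
E
```

```text
pin [0.54742792 0.27854573 0.144     ] shoulder [0.54621352 0.27884847 0.12      ]
knuckle [ 0.67367792 -0.17826858  0.135     ]
gate yax -13.378999338515284 [ 0.65155723 -0.17299224  0.167     ] [ 0.54744249 -0.14822893  0.167     ]
cell yaw 3.0275283710578975 [0.57277626 0.2039378  0.003     ] [0.57768101 0.111202   0.003     ]
wall 2.050940772711245
```

```bash
cat >> h.py <<'E'
D=np.radians
K0=np.array([.6737,-.1783,0]); YG=-13.38; YC=3.0; PIN=np.array([.5472,.2786,0]); G=.085
def wr(): return np.round(manip.get_wrist_force(),2),np.round(manip.get_wrist_torque(),2)
E
python3 - <<'E'
from h import *
c=K0-G*ax(D(YG)); r=rotdown(D(YG-90))
manip.move_pose(c+[0,0,.215],r); manip.servo_line(c+[0,0,.1495],max_speed=.08)
print(wr()); manip.grip(0.0,80); print("w",manip.get_width(),wr(),manip.get_t())
manip.servo_line(c+[0,0,.165],max_speed=.04); print(wr())
manip.servo_line(c+[0,0,.222],max_speed=.1); print(wr())
manip.servo_line(np.array([.40,-.06,.222]),max_speed=.25)
manip.servo_line(np.array([.40,PIN[1]-.085*np.sin(D(YC))-.003,.222]),rot=rotdown(D(YC-90)),max_speed=.25)
manip.hold(.3);print(wr(),manip.get_t())
im,m=snap("wrist","held1"); s,_=snap("scene","s1")
o=np.hstack([cv2.resize(im[0:200,150:350],(440,440),interpolation=cv2.INTER_CUBIC),cv2.resize(s[120:300,200:350],(360,440),interpolation=cv2.INTER_CUBIC)]);cv2.imwrite("pics/c4.png",o)
print(m["xyz"],m["orientation"],manip.get_position())
E
```

```text
(array([0.96, 0.2 , 0.57]), array([ 0.02,  0.02, -0.01]))
w 0.11771586117816062 (array([-1.12,  0.76,  4.46]), array([0.08, 0.26, 0.04])) 7.3833
(array([-0.22, -0.28, -3.26]), array([-0.01,  0.02,  0.06]))
(array([-0.05, -0.57, -3.77]), array([-0.  ,  0.02, -0.02]))
(array([ 0.6 ,  0.63, -2.16]), array([-0.06, -0.  ,  0.02])) 11.425
[0.47802897 0.2740771  0.3785549 ] [-0.24689782  0.23350397 -1.50775791] [0.40005134 0.27097811 0.22202972]
```

View pics/c4.png

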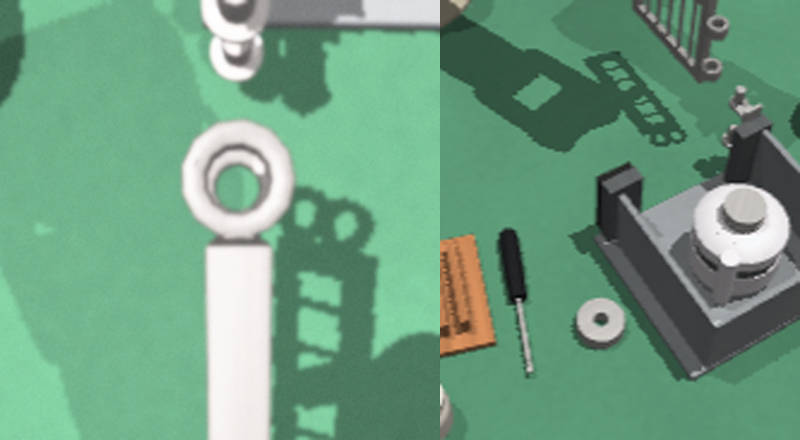

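The held knuckle is centred at (257.7,80.9), and the gate hangs straight with the pins ahead. I'll close to 35 mm short at insertion height and measure the pin against the knuckle in one picture.

```bash
python3 - <<'E'
from h import *
m=manip.camera_model("wrist"); p=np.array(manip.get_position())
print("knuckle off along/perp", [float(np.dot((onz(m,(257.7,80.9),.2075)-p)[:2],ax(D(a))[:2])) for a in (YC,YC+90)])
t=PIN-(G+.035)*ax(D(YC))+[0,0,.1905]
manip.servo_line([t[0],t[1],.222],max_speed=.15);manip.servo_line(t,max_speed=.1);manip.hold(.3)
im,m=snap("wrist","near1"); p=np.array(manip.get_position()); print(p,wr(),manip.get_t())
print("pred",proj(m,PIN+[0,0,.144]),proj(m,p+G*ax(D(YC))+[0,0,-.1075+.093]))
cv2.imwrite("pics/c5.png",cv2.resize(im[0:110,200:320],None,fx=5,fy=5,interpolation=cv2.INTER_CUBIC))
E
```

```text
knuckle off along/perp [0.08449642102573589, -0.0006543936641412781]
[0.4274706  0.27234451 0.19080403] (array([ 0.58, -0.83, -2.9 ]), array([-0.02,  0.04, -0.  ])) 12.675
pred [256.74082995  23.90583966] [256.63435303  80.01547812]
```

View pics/c5.png

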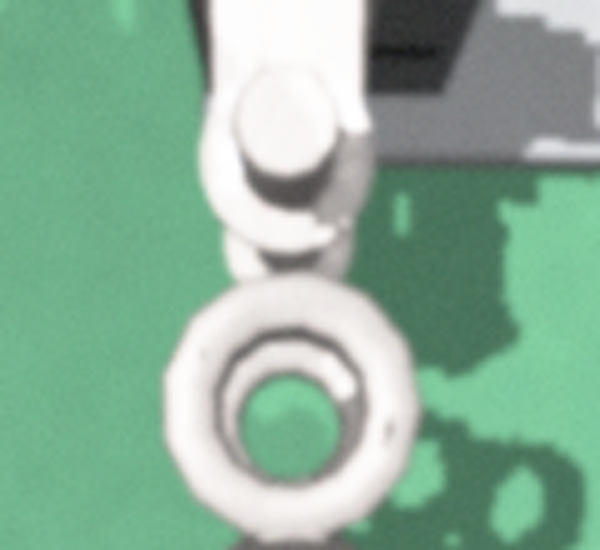

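Pin measured at (256.7,24.1), predicted (256.7,23.9). The knuckle is 1.1 px right of prediction, a 0.65 mm lateral offset that I'll correct. Then I'll slide over the pins and feel down in small steps.

```bash
cat >> h.py <<'E'
T0=PIN-.0848*ax(D(YC))+.00065*ax(D(YC+90))
def down(z0,z1,lim,xy,step=.001):
    "lower in steps until the upward contact force passes lim (weight taken off)"
    base=manip.get_wrist_force()[2]
    n=int(round((z0-z1)/step))
    for i in range(1,n+1):
        manip.servo_line([xy[0],xy[1],z0-i*step],max_speed=.02)
        f=np.array(manip.get_wrist_force())
        if f[2]-base>lim: manip.hold(.15); f=np.array(manip.get_wrist_force())
        if f[2]-base>lim: break
    return z0-i*step,np.round(f,2),base
E
python3 - <<'E'
from h import *
manip.servo_line(T0+[0,0,.1905],max_speed=.05); manip.hold(.2);print(wr(),manip.get_position())
manip.servo_line(T0+[0,0,.1790],max_speed=.04); manip.hold(.2);print(wr(),manip.get_position())
im,m=snap("wrist","over1")
print(down(.1790,.1715,5,T0),manip.get_position(),wr(),manip.get_t())
im2,m=snap("wrist","over2")
cv2.imwrite("pics/c6.png",np.hstack([cv2.resize(i[50:120,220:290],None,fx=5.7,fy=5.7,interpolation=cv2.INTER_CUBIC) for i in (im,im2)]))
E
```

```text
(array([-1.19,  0.23, -3.17]), array([ 0.05, -0.02, -0.02])) [0.4623065  0.27485864 0.19059491]
(array([ 0.16, -0.88, -2.94]), array([ 0.04, -0.06, -0.02])) [0.46254897 0.27486696 0.17916899]
(0.172, array([ 0.44, -0.03, -3.58]), np.float64(-3.224635565870432)) [0.46245642 0.27479021 0.1719447 ] (array([ 0.44, -0.03, -3.58]), array([ 0.01,  0.01, -0.02])) 16.1667
```

View pics/c6.png

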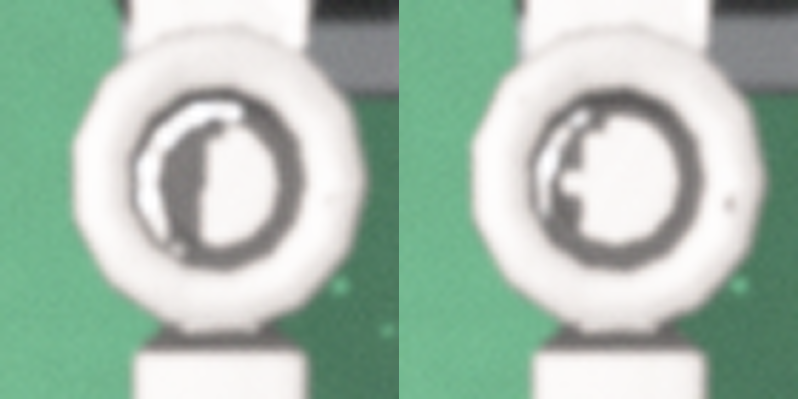

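Looking through the bore, the pin's light top sits inside it, and z is already below the pin tip height with no contact force. I'll continue down.

```bash
python3 - <<'E'
from h import *
b=-3.2
z=.172;xy=T0[:2].copy()
while z>.1490:
    z-=.001; manip.servo_line([*xy,z],max_speed=.02)
    f=np.mean([manip.get_wrist_force() for _ in range(1)],0)
    if f[2]-b>5 or np.hypot(*f[:2])>6: 
        manip.hold(.15); f=np.array(manip.get_wrist_force()); print("c",round(z,4),f.round(2),np.round(manip.get_wrist_torque(),2))
        if f[2]-b>5: break
print(z,manip.get_position(),wr(),manip.get_t())
E
```

```text
c 0.151 [-4.73 -0.03  4.78] [-0.03  0.79 -0.02]
0.15099999999999997 [0.46235936 0.27491393 0.15132411] (array([-4.73, -0.03,  4.78]), array([-0.03,  0.79, -0.02])) 21.6167
```

Contact at TCP z=0.1513, about 1 mm from the computed home height, with about 8 N. I'll release gently, check that it is home, then swing it with the jaws loosely straddling the rail.

```bash
python3 - <<'E'
from h import *
manip.grip(.3,20); manip.hold(.5); print(manip.get_width(),wr(),manip.get_position(),manip.get_t())
im,m=snap("wrist","rel1"); s,_=snap("scene","s2"); t,_=snap("top","t2")
o=np.hstack([cv2.resize(im[0:220,150:350],(400,440),interpolation=cv2.INTER_CUBIC),cv2.resize(s[130:240,250:350],(400,440),interpolation=cv2.INTER_CUBIC)]);cv2.imwrite("pics/c7.png",o)
E
```

```text
0.2987674843658684 (array([ 0.09,  0.26, -0.47]), array([0.01, 0.01, 0.01])) [0.46250316 0.27481681 0.15101318] 22.4167
```

View pics/c7.png

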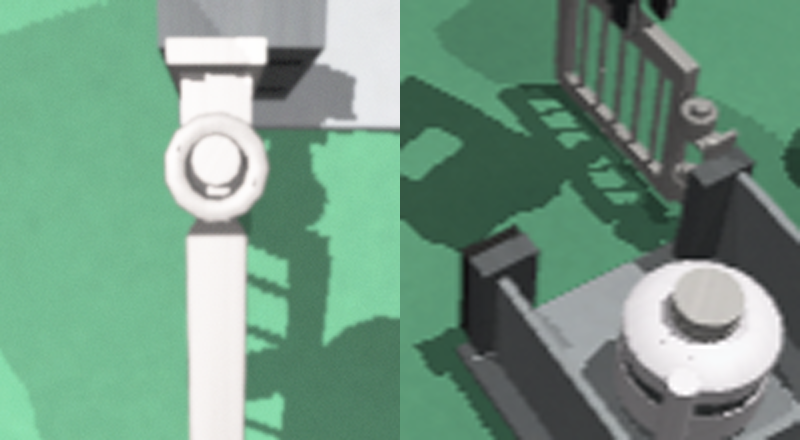

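The pin stands proud of the upper knuckle, so the gate is seated, with zero load on the wrist. Swinging it shut now.

```bash
cat > sw.py <<'E'
from h import *
def at(a,z): # tool straddling the rail at gate yaw a (deg)
    return PIN+ -.085*ax(D(a+90))+[0,0,z], rotdown(D(a))
E
python3 - <<'E'
from sw import *
z=.152; a=YC-90; mx=0
p,r=at(a,z); manip.servo_line(p,rot=r,max_speed=.02)
while a<YC-3.01:
    a+=3 ; p,r=at(a,z); manip.servo_line(p,rot=r,max_speed=.035)
    f=np.hypot(*manip.get_wrist_force()[:2]); mx=max(mx,f)
    if f>15: print("stop",a,wr()); break
print(a,mx,wr(),manip.get_t())
while a<YC+9:
    a+=.5; p,r=at(a,z); manip.servo_line(p,rot=r,max_speed=.01)
    f=np.array(manip.get_wrist_force()); t=-f@ax(D(a))
    if t>4: manip.hold(.2); f=np.array(manip.get_wrist_force()); t=-f@ax(D(a))
    if t>4: break
print(a,t,wr(),manip.get_position(),manip.get_t())
im,m=snap("wrist","shut1"); s,_=snap("scene","s3"); snap("top","t3")
o=np.hstack([cv2.resize(im[0:300,100:420],(400,375),interpolation=cv2.INTER_CUBIC),cv2.resize(s[130:290,220:390],(398,375),interpolation=cv2.INTER_CUBIC)]);cv2.imwrite("pics/c8.png",o)
E
```

```text
0.0 1.0758487090850906 (array([ 0.34, -0.24, -0.34]), array([ 0.05,  0.  , -0.06])) 30.7917
8.5 6.4979766358082065 (array([-6.5 , -0.5 ,  2.23]), array([-0.01,  1.1 , -0.07])) [0.55898303 0.19459829 0.15189324] 35.2417
```

View pics/c8.png

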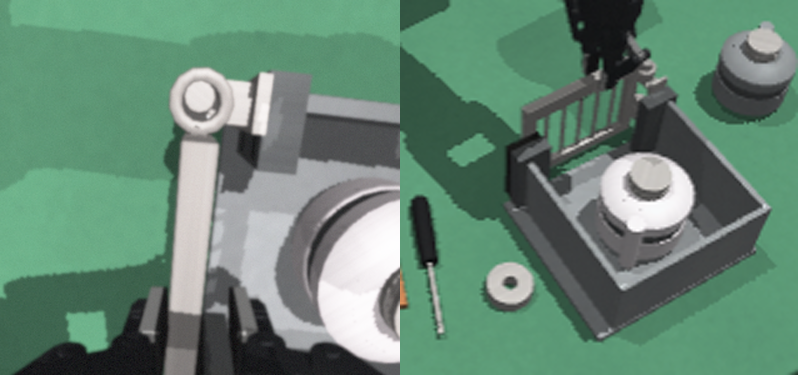

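Shut against the pad: 6.5 N felt, free end at the pad. I'll centre the jaws to free the gate, then rise and check.

```bash
python3 - <<'E'
from sw import *
p,r=at(YC+.8,.152); manip.servo_line(p,rot=r,max_speed=.02); manip.hold(.3); print(wr())
manip.grip(.45); print(wr())
manip.servo_line(p+[0,0,.12],max_speed=.1); q=p+[-.12,-.05,.16]
manip.servo_line(q,max_speed=.2); manip.hold(1); print(wr(),manip.get_position(),manip.get_t())
im,m=snap("wrist","end1"); s,ms=snap("scene","s4"); t,mt=snap("top","t4")
o=np.hstack([cv2.resize(t[85:205,140:260],(400,400),interpolation=cv2.INTER_CUBIC),cv2.resize(s[130:290,240:390],(400,400),interpolation=cv2.INTER_CUBIC)]);cv2.imwrite("pics/c9.png",o)
E
```

```text
(array([-0.31, -0.5 ,  0.21]), array([ 0.04, -0.03, -0.01]))
(array([-0.4 , -0.59, -0.59]), array([-0.  ,  0.03, -0.02]))
(array([-1.54, -0.07, -0.5 ]), array([0.04, 0.01, 0.  ])) [0.43282715 0.14378085 0.31198194] 39.6583
```

View pics/c9.png

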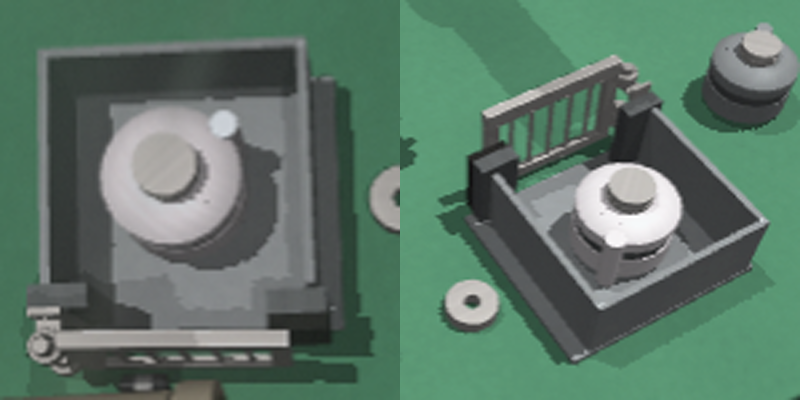

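```bash
python3 - <<'E'
from h import *
m=manip.camera_model("top"); im=cv2.imread("pics/t4.png").astype(int)
pts=[]
for u in range(163,224,6):
    col=im[176:198,u].sum(1); r=np.where(col>450)[0]; 
    # first contiguous run is the rail top
    e=r[0]
    while e in r: e+=1
    pts.append((u,176+(r[0]+e-1)/2)); 
W=[]
for u,v in pts:
    W.append(onz(m,(u,v),.170-.0076*(u-155)/72))
W=np.array(W); k=np.polyfit(W[:,1],W[:,0],1); print(pts); print("gate yaw",-np.degrees(np.arctan(k[0])))
i=lambda f:cv2.imread(f"pics/{f}.png").astype(int)
d=np.abs(i("scene0")-i("s4")).max(2)>40; print("changed blobs",[tuple(map(int,s)) for s in cv2.connectedComponentsWithStats(d.astype(np.uint8))[2][1:] if s[4]>60])
w=i("end1"); print(manip.get_position())
E
```

```text
[(163, np.float64(186.5)), (169, np.float64(186.0)), (175, np.float64(186.0)), (181, np.float64(186.0)), (187, np.float64(186.0)), (193, np.float64(186.0)), (199, np.float64(186.0)), (205, np.float64(186.0)), (211, np.float64(186.0)), (217, np.float64(186.0)), (223, np.float64(186.0))]
gate yaw 1.2351467231602387
changed blobs [(0, 0, 91, 55, 2693), (110, 0, 26, 23, 408), (138, 0, 8, 15, 83), (231, 0, 11, 20, 139), (223, 0, 84, 33, 887), (145, 10, 145, 99, 5266), (0, 88, 44, 53, 974), (149, 104, 17, 10, 63), (192, 110, 37, 46, 835), (143, 116, 17, 19, 127), (1, 134, 245, 144, 7333), (271, 152, 58, 50, 1033)]
[0.43284504 0.1437609  0.31201029]
```

Top view puts the gate at yaw about 1.2° against about 3° for the cell, so it may have moved back a little after I released it. I'll compare the free end in the pictures before and after release.

```bash
python3 - <<'E'
from h import *
f=[]
for n in ("s3","s4"):
    f.append(cv2.resize(cv2.imread(f"pics/{n}.png")[160:225,262:322],None,fx=6.6,fy=6.6,interpolation=cv2.INTER_CUBIC))
cv2.imwrite("pics/c10.png",np.hstack(f))
a,b=[cv2.imread(f"pics/{n}.png",0)[165:220,266:290].astype(np.float32) for n in ("s3","s4")]
print("shift s3->s4",cv2.phaseCorrelate(a,b,cv2.createHanningWindow(a.shape[::-1],cv2.CV_32F)))
E
```

```text
shift s3->s4 ((-0.5243476217488467, -0.4724423329697274), 0.8635432749986649)
```

View pics/c10.png

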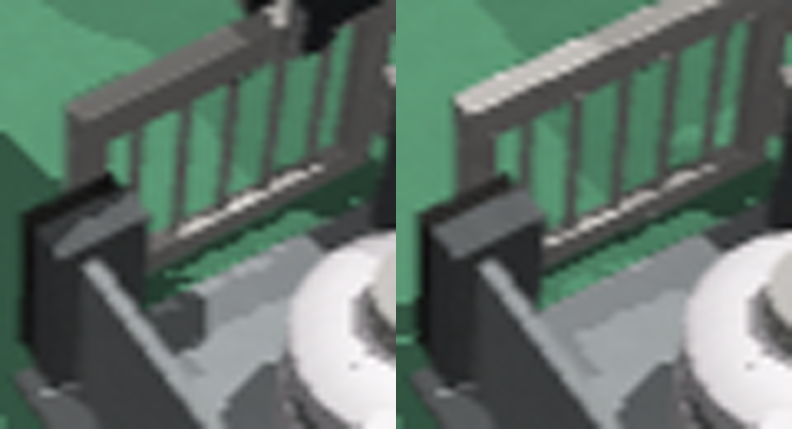

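The free corner went from (70,105) to (62,100) in the crop, about 3–4 mm away from the pad, so the rubber sprang it back. I'll press it shut again lightly, farther out, and back off very slowly so it stays in contact.

```bash
python3 - <<'E'
from h import *
c=PIN-.12*ax(D(YC+90))+[0,0,.150]; r=rotdown(D(YC)); n=ax(D(YC))
def F(): return float(-np.mean([(manip.hold(.03),np.array(manip.get_wrist_force()))[1] for _ in range(3)],0)@n)
def go(s,v,z=0): manip.servo_line(c+s*n+[0,0,z],rot=r,max_speed=v)
go(-.002,.2,.07); go(-.002,.1); b=F(); print("base",b,wr(),manip.get_t())
s=-.002; go(.002,.02); s=.002
while s<.014:
    s+=.0005; go(s,.01); f=F()-b
    if f>2.5: break
print("push",s,f,manip.get_t())
s0,m=snap("scene","s5")
e=s
while e>s-.003: e-=.00025; go(e,.002)
print("off",F()-b,manip.get_t()); go(.0015,.02); manip.hold(.1); snap("scene","s6")
go(.0015,.08,.08); manip.servo_line(c+[-.12,0,.16],max_speed=.2); manip.hold(1);print(manip.get_t())
im,_=snap("scene","s7"); t,_=snap("top","t7")
g=lambda k:cv2.imread(f"pics/{k}.png",0)[165:220,266:284].astype(np.float32)
for k in ("s4","s5","s6","s7"): print(k,"vs s7",cv2.phaseCorrelate(g(k),g("s7"),cv2.createHanningWindow((18,55),cv2.CV_32F)))
f=[cv2.resize(cv2.imread(f"pics/{q}.png")[160:225,262:322],None,fx=6.6,fy=6.6,interpolation=cv2.INTER_CUBIC) for q in ("s5","s7")]
cv2.imwrite("pics/c11.png",np.hstack(f))
E
```

```text
base -0.45401794261501616 (array([ 0.35, -0.64,  0.02]), array([ 0.01,  0.02, -0.06])) 41.6667
push 0.014000000000000009 2.3735921709188204 50.4167
off 0.439886772145159 53.5667
57.3667
s4 vs s7 ((0.113325804125461, 0.24480750550008779), 0.9914022507490935)
s5 vs s7 ((-0.23688514912009317, -0.49716975163889643), 0.8355423710964344)
s6 vs s7 ((-0.10816427983186472, 0.026738987288204896), 0.8925285798531991)
s7 vs s7 ((0.0, 0.0), 1.0)
```

I've used up the picture views, so I'll settle the remaining gap numerically from the saved pictures, which costs no robot time.

```bash
python3 - <<'E'
from h import *
ms,mt=manip.camera_model("scene"),manip.camera_model("top")
def corner(yaw,x=.007,sag=.04):  # free end, rail top outer/inner corners
    return PIN+x*ax(D(yaw))-.19*ax(D(yaw+90))+[0,0,.045+.125-.19*sag]
for y in (3,2,1): print(y,"scene",proj(ms,corner(y,-.007)).round(2),proj(ms,corner(y)).round(2),"top mid",proj(mt,corner(y,0)).round(2),proj(mt,PIN-.03*ax(D(y+90))+[0,0,.169]).round(2))
def edges(n,u0,u1):
    im=cv2.imread(f"pics/{n}.png").astype(float).sum(2)
    out=[]
    for u in range(u0,u1):
        c=im[176:198,u]; w=np.clip(c-400,0,None); k=np.argmax(w); w[:max(k-4,0)]=0; w[k+5:]=0
        out.append((w*np.arange(176,198)).sum()/w.sum())
    return np.round(np.polyfit(range(u0,u1),out,1),4),round(float(np.mean(out)),2)
for n in ("t4","t7"): print(n,edges(n,163,223),edges(n,205,224))
# scene: rail top left/upper edge near free end, row where darkness starts on green
for n in ("s3","s4","s5","s7"):
    h=cv2.cvtColor(cv2.imread(f"pics/{n}.png"),cv2.COLOR_BGR2HSV)[:,:,1].astype(float)
    r=[]
    for v in range(177,184):
        row=h[v,262:280]; th=(row[:4].mean()+row[-5:].mean())/2; i=np.where(row<th)[0][0]; r.append(262+i-1+(row[i-1]-th)/(row[i-1]-row[i]))
    print(n,"left edge u",np.round(np.median(r),2))
E
```

```text
3 scene [271.11 175.17] [273.63 178.38] top mid [225.64 183.77] [161.67 185.96]
2 scene [270.56 174.39] [273.   177.62] top mid [225.67 185.08] [161.67 186.17]
1 scene [270.03 173.62] [272.39 176.87] top mid [225.67 186.38] [161.67 186.38]
t4 (array([1.410000e-02, 1.835051e+02]), 186.21) (array([1.500000e-02, 1.833159e+02]), 186.53)
t7 (array([-2.830000e-02,  1.910834e+02]), 185.63) (array([-4.180000e-02,  1.936789e+02]), 184.72)
s3 left edge u 271.71
s4 left edge u 270.27
s5 left edge u 271.65
s7 left edge u 271.17
```

Pressing again helped. In the top view the gate now sits at about 2.65°, up from about 0.2° after the first release, against 3.0 ± 0.5° for the cell. The slow back-off shows this is its rest position on the unloaded rubber. The gripper is clear, so I'm handing in.

```bash
python3 - <<'E'
from h import *
print(manip.get_position(),wr(),manip.get_t()); print(manip.sign_off())
E
```

```text
[0.43347871 0.15876572 0.31000338] (array([0.94, 0.8 , 0.29]), array([-0.  , -0.01,  0.01])) 57.4667
the job is handed in; nothing more can be done
None
```

The gate is hung on both pins and swung shut against the stop pad. I handed the job in at 57.5 s of the 72 s allowed, with the gripper well clear.

- **Hanging:** I lifted the gate from the stand, located the pins with the wrist camera and corrected a 0.65 mm sideways offset. I then lowered the gate, standing square to the cell, in 1 mm steps. No contact was felt until about 8 N at the seats, 1.2 mm below the height I had computed. After release, the upper pin stood proud of its knuckle and the wrist carried no load. I did not see the lower knuckle directly.
- **Closing:** I swung it with the jaws straddling the rail loosely, and wrist force at the pad reached 6.5 N. A check then showed the gate had sprung back 3–4 mm, so I pressed again to about 2.4 N and backed off slowly.
- **Last checks disagree slightly:** The top view puts the gate at 2.65° against 3.0 ± 0.5° for the cell, so shut within measurement error. The scene view puts its free edge about 0.5 px, or 1.5–3 mm, short of the pressed position. I took that as the rubber recovering, but a gap of 1–2 mm cannot be ruled out.
- **Bystanders:** The arm kept clear of the other things by plan, and no unexpected contact was felt. I tried a before/after picture comparison, but the moved arm, gate and shadows made it inconclusive.

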